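Load the nut chopper and hold its pulse dial

TASK

Lift the handle of the chopper's loading tray so that all five walnuts roll into the hopper, and let the tray back down onto its rest. Then turn the spring-return dial clockwise past its first two clicks to the third and finish while still holding it there, gripper on the dial, because it springs back when let go. Do not turn the dial before all the nuts are in the hopper, and leave the tub, spoon and jar alone.

Things in the scene. Friction and masses are not known exactly. Their poses are not given: they have to be found in the camera images.
- chopper: an electric nut chopper fixed to the counter: white plinth 200 mm (x) by 350 mm (y) by 50 mm high, an open steel hopper in the middle, a white control end with the dial on the -y side (its top 100 mm above the counter) and the tip-up loading tray on the +y side. Origin on the counter, x to the back, y towards the tray, z up
- hopper (a point): centre of the hopper's mouth, 115 mm above the counter; axes as the chopper's. Inside it is 170 mm (x) by 142 mm (y), with a V-shaped floor about 60 mm below this point; its front, back and -y walls reach 170 mm above the counter, the wall on the tray's side 115 mm
- tray (a joint): lift of the loading tray about its hinge, rad: 0 = down on its rest, sloping 10 degrees down away from the hopper (nuts stay in); the end with the handle swings up to 1.25 at the stop. Its floor is level at 0.17, and lifted slowly to 0.6 to 1.1 the nuts roll over the open spout into the hopper. The tray weighs about 0.35 kg, its hinge is damped: let go at any height, it sinks back to 0 by itself in about a second
- tray_hinge (a point): middle of the tray's hinge line, which runs along the chopper's x, 130 mm above the counter; axes as the chopper's. Lifting turns the tray about +x of this point
- tray_handle (a point): middle of the tray's handle, a round black bar 12 mm thick, 106 mm clear length between its arms, parallel to the hinge line and 200 mm out from it and 19 mm lower when the tray is down; 47 mm free between it and the tray's end wall. About 111 mm above the counter when the tray is down. It swings on the tray (x along the bar) and, with the gripper still pointing down, turns in a light grip
- dial_wing: the wing (grip bar) of the spring-return dial, upright black bar 60 mm long, 14 mm thick and 36 mm high on a round black base disc (64 mm across). Origin on the dial's axis, 12 mm below the bar's top, 136 mm above the counter and 24 mm above the disc; x along the bar towards its white dot, z up
- dial (a joint): turn of the dial, rad, growing clockwise seen from above, from 0 (off; the bar's dot end then points 0.6 rad to the left of the chopper's x). Clicks (detents) at 0.4, 0.8 and 1.2, marked by raised dots of growing size; hard stop just beyond the third, at 1.27. A spring drives it back to 0 from everywhere, also from the clicks; turning it takes 0.06 N m at first, up to about 0.2 N m near the third
- walnut0: one of five walnuts, a brown ball 32 mm across, about 14 g; they lie loose in the loading tray at the start. Origin at its centre
- walnut1: one of five walnuts, a brown ball 32 mm across, about 14 g; they lie loose in the loading tray at the start. Origin at its centre
- walnut2: one of five walnuts, a brown ball 32 mm across, about 14 g; they lie loose in the loading tray at the start. Origin at its centre
- walnut3: one of five walnuts, a brown ball 32 mm across, about 14 g; they lie loose in the loading tray at the start. Origin at its centre
- walnut4: one of five walnuts, a brown ball 32 mm across, about 14 g; they lie loose in the loading tray at the start. Origin at its centre
- tub: bystander: empty white plastic tub, 90 mm across, 60 mm high, behind the chopper. Origin under its centre
- spoon: bystander: wooden spoon 260 mm long lying on the counter, on the tray's side. Origin under its middle
- jar: bystander: glass jar with a steel cap, 72 mm across, 110 mm high, on the dial's side. Origin under its centre

How it is judged:
By the outcome, as a careful person would: the job done as asked, in the order asked, and still so for the second after the job is handed in, while the arm keeps its last pose, push and grip.
It also fails if it takes over 61 s, if anything falls off the work surface, if the arm or the gripper's body presses on something with over 40 N, if the wrist force passes 120 N, or if a joint passes its speed limit or range.

ROBOT

A 6-joint arm with a two-finger parallel gripper is mounted at the origin on the work surface. World frame = base frame: x ahead of the robot, y to its left, z up, the work surface at z = 0. Lengths are in m, angles in degrees, forces in N, time in s.
With the tool pointing down it reaches from about 0.25 to 0.725 m from the base axis. Payload 9.7 kg.
Tool frame: the origin (TCP) lies at the very end of the fingers, on their centre line; the grasp point (between the pads) lies tcp_to_grasp behind it (tcp_to_grasp is the distance from the TCP to the grasp point, in m); z points along the fingers, y is the direction in which the jaws open and shut (so a half turn about z gives the same grasp; the last joint's range is limited). The gripper opens to 85 mm and grips with 20 to 120 N. Pads are 22 mm wide; open, the fingers measure 114 mm over their backs; the gripper's body (76 mm by 85 mm) begins 54 mm behind the grasp point. The pads swing forward as they close: fully open they stand 13 mm farther back than shut.
Start: joints at [73.281, 4.979, 10.078, 95.1, 0, 90], TCP at [0.158, 0.527, 0.203] pointing down, gripper open.
Joint ranges: [-179.16, 179.16], [-48.56, 103.87], [-65.8, 70.77], [-126.05, 130.52], [-82.76, 87.17], [-180, 180]. Speed limits (degrees/s): [127.2, 127.2, 147.25, 180, 180, 180].

INTERFACE

Orientations are given as [roll, pitch, yaw] about the fixed x, y, z axes, in that order (R = Rz(yaw) Ry(pitch) Rx(roll)).
In Python, from workcell import * gives the robot as it stands. The module is installed in compiled form; this text tells all that it offers.
- The arm moves only by the shell command python3 -m pendant 'ROWS' [FORCE]. ROWS is JSON, a list of rows, each a list of 3 entries, a list of its own where there are three numbers: the opening in per cent of the stroke, from 0 (shut) to 100 (fully open), then the shift along the world's x, y, z in mm, then the turn, a rotation vector about the world's x, y, z in degrees. A call has 1 to 20 rows; each row is the pose to reach, as a shift and turn from the pose measured when the call began; what a row does not reach only later rows make up. A row lasts 1/8 s, in which the tool goes at most 62.5 mm and 10.7 degrees, less where a joint would pass 70% of its speed; a pose out of reach is approached as far as the arm can. A call with a gripper value outside its range is refused whole. The fingers move at their own pace and stop on an object; FORCE is the grip in N (left out, the last holds). Time passes only in rows, so rows that repeat a pose let the fingers close. It gives the time, the measured TCP pose, the force and the opening at its end, in the units of the state.
- get_obs(): the state, without advancing time (a new reading comes with each control period).
- camera(name): name is "scene" or "side" or "wrist"; returns a dict with "img" (420x560x3 uint8, red, green, blue), "fx", "fy", "cx", "cy" (pixels), "k1" (the pictures are not rectified: a ray, as slopes to the right and down, at radius r is drawn at 1 + k1 r^2 times it, then the intrinsics apply), "cam_to_world" (4x4, takes a point from camera to world coordinates); the wrist camera has in their place "T_tool_cam" (4x4, takes a point from camera to tool coordinates, whose origin is the TCP and whose axes are the flange's). Camera axes: x right, y down, z forward; pixel columns grow to the right and rows downward; lengths in m; the calibration is good to about 2 mm. A picture is of the moment at which its call begins: read the wrist's pose just before it. There is no depth.
- job_done(): hands the job in, once; it reports no verdict.
Trained networks look in a picture, given as the dict that the camera call returned (one of the last four; its "shot" number tells which), for a name from the list of things; names that differ only in an ending like _2 or _b are one class to them, and where a whole thing is asked for, a point or a joint stands for the part that bears it (a point fixed in the world has none). Each returns a list of dicts, best first, with "confidence" (0 to 1); they miss things now and then, are a little off and sometimes report something else, mostly with a low value. They report only what shows in the picture. A call takes as long as a camera call.
- regions_of(picture, label): "region" (420x560 bool, what is visible of it).
- pinpoint(picture, label): "position" ([x, y, z] in m, in world coordinates, good to about 4 mm: a listed point, or the origin of a listed thing).
The state is a dict: "time": time; "q": joint angles; "qd": joint speeds; "joint_efforts": joint torques, N m; "ee_pos": TCP position; "tcp_rot": TCP orientation; "wrist_force": force on the tool from outside, world axes, zero at the start; "torque": the same for the moment, N m; "opening": finger opening in m.
Only numpy, scipy, OpenCV 4.12 (cv2) and the standard library are available. Lean on these libraries where they do the work, as an engineer would, in place of code of your own. Each camera call takes 0.05 s, during which the arm holds its last target. There are 200 camera calls.

## Working session

There is one attempt and no reset: what is moved stays moved. The work goes in short steps, Python scripts to look and compute and a shell command to move; the robot and the scene stay as the last step left them, time stands still between calls to the robot, and variables do not carry over. Pictures are saved under pics/ and viewed, about 8 in all and at most 12, crops included, and the job is handed in when it is done.

```bash
mkdir -p pics
cat > h.py <<'E'
from workcell import *
import numpy as np, cv2
def snap(n,f=None):
    p=camera(n)
    if f: cv2.imwrite('pics/'+f,p['img'][:,:,::-1])
    return p
def pp(p,labels):
    for l in labels:
        print(l,[(np.round(d['position'],4).tolist(),round(d['confidence'],2)) for d in pinpoint(p,l)[:3]])
E
python3 - <<'E'
from h import *
o=get_obs(); print(o)
L=['chopper','hopper','tray_hinge','tray_handle','dial_wing','walnut0','tub','spoon','jar']
for n in ['scene','side']:
    p=snap(n,n+'0.png'); print(n); pp(p,L)
a=cv2.imread('pics/scene0.png');b=cv2.imread('pics/side0.png')
E
```

```text
{'time': 0.0, 'q': array([ 7.32830174e+01,  5.01071174e+00,  1.00335153e+01,  9.50972849e+01,
       -4.96030228e-04,  8.99992376e+01]), 'qd': array([-0.01949325,  0.04888212,  0.02852037, -0.00723919, -0.03939483,
        0.0020382 ]), 'joint_efforts': array([ 1.22090583e-03, -5.20387459e+01,  4.64803362e+01,  1.64762407e-02,
        1.58083376e-04,  6.51246694e-06]), 'ee_pos': array([0.1581335 , 0.52650992, 0.20207839]), 'tcp_rot': array([-1.79925519e+02,  4.95038724e-04,  1.63283780e+02]), 'wrist_force': array([ 0.02752028,  0.24560757, -0.4383952 ]), 'torque': array([ 0.00349479, -0.00868972,  0.00813343]), 'opening': 0.08510537861166534}
scene
chopper [([0.5257, 0.0513, -0.0008], 0.73)]
hopper [([0.5103, 0.0055, 0.1147], 0.96)]
tray_hinge [([0.53, 0.079, 0.1266], 0.84)]
tray_handle [([0.5855, 0.2711, 0.1107], 0.92)]
dial_wing [([0.467, -0.1558, 0.1357], 0.65), ([0.577, 0.1711, 0.1243], 0.65), ([0.534, 0.1857, 0.1256], 0.47)]
walnut0 [([0.5353, 0.1886, 0.124], 0.62), ([0.5648, 0.2041, 0.1246], 0.59), ([0.5213, 0.2081, 0.1228], 0.56)]
tub [([0.808, -0.0363, 0.0009], 0.86)]
spoon [([0.4944, 0.4605, -0.0025], 0.71)]
jar []
side
chopper [([0.5242, 0.0493, 0.0001], 0.79)]
hopper [([0.5075, 0.008, 0.112], 0.94), ([0.5258, 0.218, 0.1204], 0.21)]
tray_hinge [([0.5296, 0.0779, 0.1308], 0.98)]
tray_handle [([0.5812, 0.2689, 0.1095], 0.86)]
dial_wing [([0.4627, -0.1563, 0.1366], 0.85)]
walnut0 [([0.5339, 0.1862, 0.1276], 0.62), ([0.567, 0.2001, 0.1234], 0.59), ([0.5242, 0.2146, 0.1221], 0.51)]
tub [([0.8147, -0.0364, 0.0021], 0.8)]
spoon [([0.4945, 0.4635, 0.0007], 0.88)]
jar [([0.5961, -0.5224, -0.0015], 0.79)]
```

View pics/scene0.png

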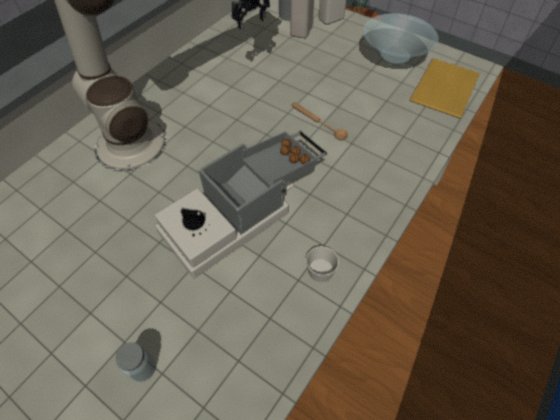

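View pics/side0.png

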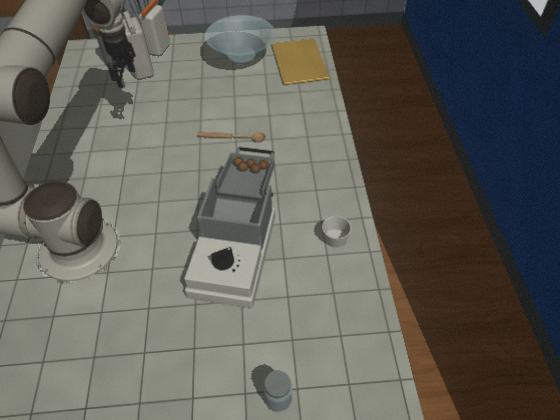

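```bash
python3 -m pendant '[[50,[60,-40,10],[0,0,0]],[50,[110,-70,10],[0,0,0]],[50,[160,-100,10],[0,0,0]],[50,[210,-130,10],[0,0,0]],[50,[260,-160,10],[0,0,0]],[50,[310,-190,10],[0,0,0]],[50,[360,-220,10],[0,0,1]],[50,[400,-240,10],[0,0,1]],[50,[425,-257,10],[0,0,1]],[50,[425,-257,10],[0,0,1]],[50,[425,-257,10],[0,0,1]],[50,[425,-257,10],[0,0,1]]]'
python3 - <<'E'
from h import *
import workcell
print(getattr(workcell,'tcp_to_grasp',None),[k for k in dir(workcell) if k[0]!='_'])
o=get_obs(); print(o['ee_pos'],o['tcp_rot'],o['opening'])
p=snap('wrist','w1.png'); 
print(p.keys(), np.round(p['T_tool_cam'],3))
pp(p,['tray_handle','tray_hinge','walnut0'])
E
```

```text
time: 2.5
ee_pos: [0.5824, 0.2705, 0.2132]
tcp_rot: [180.0, 0.0, 164.4]
wrist_force: [-0.7, -0.4, 0.1]
opening: 0.0429
0.0187 ['PlanningError', 'camera', 'get_obs', 'job_done', 'pinpoint', 'regions_of', 'tcp_to_grasp']
[0.58244787 0.27051163 0.21316688] [1.79980875e+02 1.00810478e-02 1.64350012e+02] 0.04290519481690244
dict_keys(['img', 'fx', 'fy', 'cx', 'cy', 'k1', 'T_tool_cam', 'shot']) [[ 0.001 -0.95  -0.312  0.081]
 [ 1.     0.001  0.     0.001]
 [ 0.    -0.312  0.95  -0.172]
 [ 0.     0.     0.     1.   ]]
tray_handle [([0.577, 0.2741, 0.1098], 0.96)]
tray_hinge [([0.5266, 0.0765, 0.1305], 0.66)]
walnut0 [([0.5375, 0.1855, 0.126], 0.86), ([0.5784, 0.1711, 0.1257], 0.85), ([0.52, 0.2118, 0.1199], 0.75)]
```

View pics/w1.png

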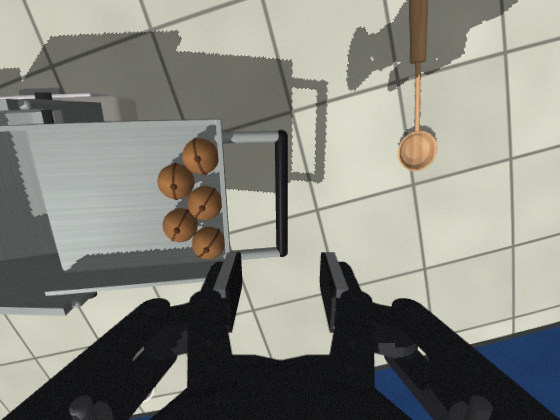

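The wrist picture shows the bar upright from (282,132) to (281,255), square to the jaws, with five nuts in the tray at around (190,200).

```bash
cat >> h.py <<'E'
from scipy.spatial.transform import Rotation as Ro
def px2w(p,uv,z,o=None):
    """pixel -> world on plane z"""
    K=np.array([[p['fx'],0,p['cx']],[0,p['fy'],p['cy']],[0,0,1]])
    n=cv2.undistortPoints(np.array([[uv]],float),K,np.array([p['k1'],0,0,0]))[0,0]
    if o is None: T=p['cam_to_world']
    else:
        W=np.eye(4); W[:3,:3]=Ro.from_euler('xyz',o['tcp_rot'],degrees=True).as_matrix(); W[:3,3]=o['ee_pos']; T=W@p['T_tool_cam']
    d=T[:3,:3]@[*n,1]; return T[:3,3]+d*(z-T[2,3])/d[2]
E
python3 - <<'E'
from h import *
o=get_obs(); p=snap('wrist')
a,b=[px2w(p,u,.111,o) for u in ((281.5,134),(281.5,254))]
print(a,b,(a+b)/2,np.linalg.norm(a-b),np.degrees(np.arctan2(*(b-a)[[1,0]])))
r=regions_of(p,'tray_handle')
for d in r[:2]:
    v,u=np.nonzero(d['region']);print(d['confidence'],u.min(),u.max(),v.min(),v.max())
E
```

```text
[0.52403903 0.28845398 0.111     ] [0.64119818 0.25589565 0.111     ] [0.58261861 0.27217481 0.111     ] 0.12159897536544048 -15.530522436008734
0.96 0 288 109 295
```

```bash
python3 -m pendant '[[50,[0,2,-40],[0,0,0]],[50,[0,2,-80],[0,0,0]],[50,[0,2,-110],[0,0,0]],[50,[0,2,-121],[0,0,0]],[50,[0,2,-121],[0,0,0]],[0,[0,2,-121],[0,0,0]],[0,[0,2,-121],[0,0,0]],[0,[0,2,-121],[0,0,0]],[0,[0,2,-121],[0,0,0]],[0,[0,2,-121],[0,0,0]],[0,[0,2,-121],[0,0,0]]]' 20
python3 - <<'E'
import numpy as np
# arc shifts; y=(.268,.963)
for th in range(5,66,5):
    f=lambda t:np.array([np.cos(np.radians(t-5.43)),np.sin(np.radians(t-5.43))])*200.9
    d=f(th)-f(0); print(th,np.round([d[0]*.268,d[0]*.963,d[1]]))
E
```

```text
time: 4.18
ee_pos: [0.5829, 0.272, 0.092]
tcp_rot: [180.0, 0.0, 164.3]
wrist_force: [-0.9, 0.3, 0.4]
opening: -0.0002
5 [ 0.  1. 18.]
10 [ 0.  0. 35.]
15 [-1. -2. 52.]
20 [-1. -5. 70.]
25 [ -3. -10.  86.]
30 [ -5. -17. 103.]
35 [ -7. -24. 118.]
40 [ -9. -33. 133.]
45 [-12. -43. 147.]
50 [-15. -55. 160.]
55 [-19. -67. 172.]
60 [-22. -80. 183.]
65 [-26. -95. 192.]
```

The fingers closed on nothing, so I'll look.

Run:
```python
from h import *
p=snap('wrist'); s=snap('side'); pp(s,['tray_handle'])
c=snap('scene'); pp(c,['tray_handle'])
cv2.imwrite('pics/w2.png',np.hstack([p['img'][100:,100:460],cv2.resize(s['img'][100:240,170:310],(320,320)) if 0 else np.zeros((320,1,3),np.uint8),cv2.resize(s['img'][110:210,180:300],(384,320))])[:,:,::-1])
```

```text
tray_handle []
tray_handle [([0.5818, 0.273, 0.1098], 0.91)]
```

View pics/w2.png

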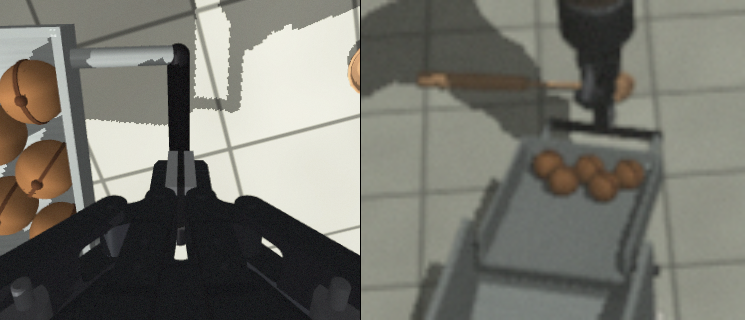

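Run:
```python
from h import *
o=get_obs(); p=snap('wrist')
T=np.linalg.inv(p['T_tool_cam']); K=np.array([[p['fx'],0,p['cx']],[0,p['fy'],p['cy']],[0,0,1]])
def pr(x): return cv2.projectPoints(np.array([x],float),cv2.Rodrigues(T[:3,:3])[0],T[:3,3],K,np.array([p['k1'],0,0,0]))[0].ravel().round(1)
print(o['opening'],o['wrist_force'],o['ee_pos'])
for n,x in dict(tcp=[0,0,0],tcpfront=[.011,0,0],graspfront=[.011,0,-.0187],bar6=[.06,0,-.0187],bar3=[.03,0,-.0187],bar6low=[.06,0,0],bar6l=[.06,.006,-.0187],bar6r=[.06,-.006,-.0187]).items(): print(n,pr(x))
cv2.imwrite('pics/w3.png',cv2.resize(p['img'][120:400,190:370],None,fx=2.1,fy=2.1,interpolation=cv2.INTER_CUBIC)[:,:,::-1])
```

```text
0.00013021658985545027 [-0.09473193 -0.27644227  0.11730624] [0.58292728 0.27205432 0.09195389]
tcp [279.3 243.5]
tcpfront [279.3 227.7]
graspfront [279.1 240. ]
bar6 [279.1 153.7]
bar3 [279.1 208.5]
bar6low [279.3 149.3]
bar6l [290.7 153.7]
bar6r [267.6 153.7]
```

View pics/w3.png

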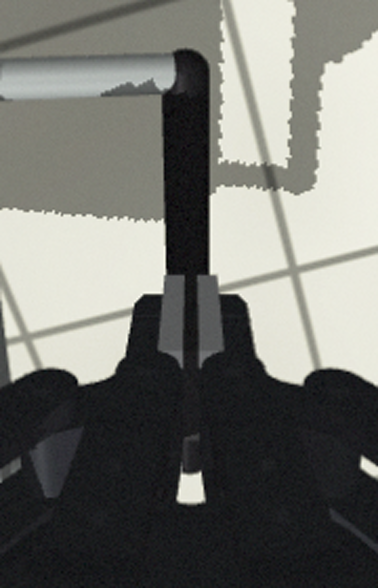

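The tips sit at row 251 and cover the bar, so they closed just above it. They look about 25 mm shorter than the TCP suggests. I'll open, go down 25 mm and regrip.

```bash
python3 -m pendant '[[50,[0,0,0],[0,0,0]],[50,[0,0,0],[0,0,0]],[50,[0,0,0],[0,0,0]],[50,[0,0,-8],[0,0,0]],[50,[0,0,-16],[0,0,0]],[50,[0,0,-25],[0,0,0]],[50,[0,0,-25],[0,0,0]],[0,[0,0,-25],[0,0,0]],[0,[0,0,-25],[0,0,0]],[0,[0,0,-25],[0,0,0]],[0,[0,0,-25],[0,0,0]],[0,[0,0,-25],[0,0,0]]]' 20
python3 - <<'E'
from h import *
p=snap('wrist'); s=snap('side')
cv2.imwrite('pics/w4.png',np.hstack([p['img'][120:400,150:410],cv2.resize(s['img'][110:210,200:300],(280,280))])[:,:,::-1])
E
```

```text
time: 5.98
ee_pos: [0.5829, 0.2713, 0.0674]
tcp_rot: [-179.9, 0.0, 164.3]
wrist_force: [-1.4, -5.1, 2.0]
opening: 0.0114
```

View pics/w4.png

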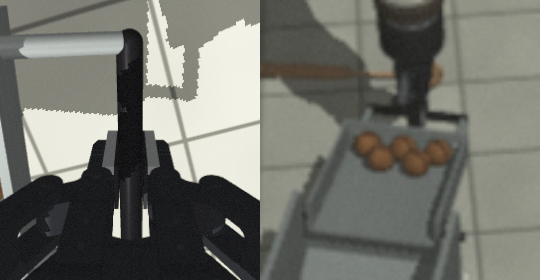

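```bash
python3 -m pendant '[[0,[0,0,9],[0,0,0]],[0,[0,1,18],[0,0,0]],[0,[0,1,26],[0,0,0]],[0,[0,0,35],[0,0,0]],[0,[0,-1,44],[0,0,0]],[0,[-1,-2,52],[0,0,0]],[0,[-1,-3,61],[0,0,0]],[0,[-1,-5,70],[0,0,0]],[0,[-2,-7,78],[0,0,0]],[0,[-3,-10,86],[0,0,0]],[0,[-4,-13,95],[0,0,0]],[0,[-5,-17,103],[0,0,0]],[0,[-5,-17,103],[0,0,0]]]'
```

```text
time: 7.7
ee_pos: [0.5785, 0.2549, 0.1721]
tcp_rot: [179.9, 0.1, 164.3]
wrist_force: [3.4, 6.2, 0.9]
opening: 0.0111
```

```bash
python3 -m pendant '[[0,[-1,-4,7],[0,0,0]],[0,[-2,-7,14],[0,0,0]],[0,[-3,-11,22],[0,0,0]],[0,[-4,-16,29],[0,0,0]],[0,[-5,-21,36],[0,0,0]],[0,[-7,-26,43],[0,0,0]],[0,[-8,-32,50],[0,0,0]],[0,[-10,-38,56],[0,0,0]],[0,[-12,-44,62],[0,0,0]],[0,[-14,-50,68],[0,0,0]],[0,[-14,-50,68],[0,0,0]],[0,[-14,-50,68],[0,0,0]],[0,[-14,-50,68],[0,0,0]],[0,[-14,-50,68],[0,0,0]]]'
python3 - <<'E'
from h import *
s=snap('side'); pp(s,['tray_handle']); c=snap('scene')
for q in (s,c): print([(np.round(d['position'],3).tolist(),round(d['confidence'],2)) for d in pinpoint(q,'walnut0')])
cv2.imwrite('pics/s5.png',np.hstack([cv2.resize(s['img'][110:310,180:320],(350,500)),cv2.resize(c['img'][110:270,180:320],(437,500))])[:,:,::-1])
E
```

```text
time: 9.45
ee_pos: [0.5654, 0.2063, 0.2425]
tcp_rot: [179.6, 0.3, 164.3]
wrist_force: [6.0, 9.2, 9.7]
opening: 0.0108
tray_handle [([0.5654, 0.2081, 0.2845], 0.77)]
[([0.538, -0.002, 0.077], 0.58), ([0.446, 0.025, 0.069], 0.52), ([0.474, 0.016, 0.074], 0.43)]
[([0.507, 0.004, 0.074], 0.62), ([0.472, 0.018, 0.071], 0.59), ([0.541, -0.005, 0.07], 0.43), ([0.44, 0.019, 0.072], 0.41)]
```

View pics/s5.png

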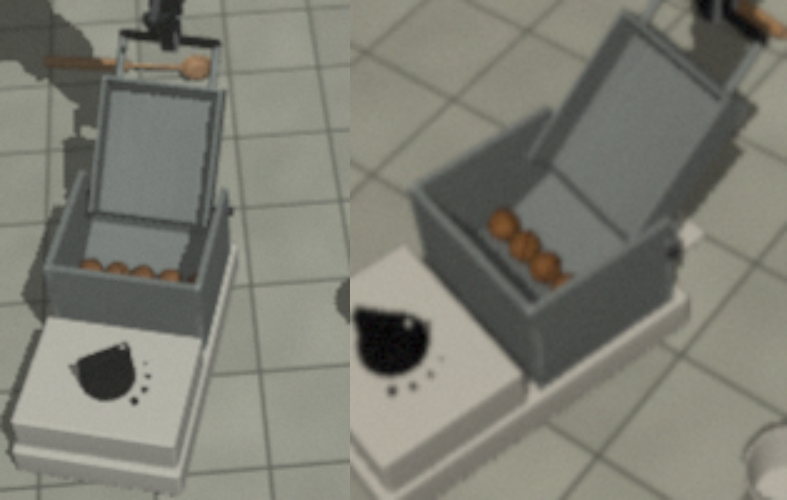

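The tray is empty and the nuts lie in a row in the hopper: four clear, the fifth partly hidden at the right. I'll lower it along the arc.

```bash
python3 -m pendant '[[0,[4,12,-12],[0,0,0]],[0,[7,24,-25],[0,0,0]],[0,[10,34,-39],[0,0,0]],[0,[12,43,-54],[0,0,0]],[0,[14,50,-69],[0,0,0]],[0,[16,57,-86],[0,0,0]],[0,[18,62,-102],[0,0,0]],[0,[18,65,-120],[0,0,0]],[0,[18,66,-137],[0,0,0]],[0,[18,66,-154],[0,0,0]],[0,[18,65,-165],[0,0,0]],[0,[17,65,-174],[0,0,0]],[0,[17,65,-174],[0,0,0]],[0,[17,65,-174],[0,0,0]],[50,[17,65,-174],[0,0,0]],[50,[17,65,-174],[0,0,0]],[50,[17,65,-174],[0,0,0]],[50,[17,65,-174],[0,0,0]],[50,[17,65,-150],[0,0,0]],[50,[17,65,-110],[0,0,0]]]'
python3 - <<'E'
from h import *
o=get_obs();p=snap('wrist');pp(p,['tray_handle'])
for n in ('side','scene'):
    q=snap(n); pp(q,['tray_handle','dial_wing'])
    print([(np.round(d['position'],3).tolist(),round(d['confidence'],2)) for d in pinpoint(q,'walnut0')])
E
```

```text
time: 12.2
ee_pos: [0.5816, 0.271, 0.1314]
tcp_rot: [179.7, 0.2, 164.3]
wrist_force: [0.8, -0.8, 0.6]
opening: 0.0429
tray_handle [([0.5754, 0.272, 0.1101], 0.91)]
tray_handle [([0.5832, 0.2717, 0.1131], 0.95)]
dial_wing [([0.4634, -0.1539, 0.1376], 0.56)]
[([0.542, -0.001, 0.075], 0.62), ([0.444, 0.026, 0.067], 0.54), ([0.508, 0.007, 0.07], 0.48), ([0.595, -0.526, 0.001], 0.47), ([0.473, 0.016, 0.072], 0.39)]
tray_handle []
dial_wing [([0.463, -0.1562, 0.1337], 0.75), ([0.5931, -0.5271, 0.0027], 0.43)]
[([0.475, 0.013, 0.07], 0.66), ([0.442, 0.017, 0.07], 0.49), ([0.541, -0.006, 0.072], 0.48), ([0.506, 0.006, 0.071], 0.46)]
```

```bash
python3 -m pendant '[[50,[0,0,50],[0,0,0]],[50,[0,0,100],[0,0,0]],[50,[-20,-50,130],[0,0,0]],[50,[-40,-100,130],[0,0,0]],[50,[-60,-150,130],[0,0,0]],[50,[-80,-200,130],[0,0,0]],[50,[-100,-250,130],[0,0,0]],[50,[-110,-270,130],[0,0,0]],[50,[-110,-270,130],[0,0,0]]]'
python3 - <<'E'
from h import *
o=get_obs();print(o['q'].round(1),o['ee_pos'])
p=snap('wrist','w6.png');pp(p,['dial_wing'])
print([(np.round(d['position'],3).tolist(),round(d['confidence'],2)) for d in pinpoint(p,'walnut0')])
E
```

```text
time: 13.82
ee_pos: [0.4716, 0.0, 0.2617]
tcp_rot: [179.7, 0.3, 164.2]
wrist_force: [-0.5, 1.1, 0.1]
opening: 0.0429
[ -0.2  -4.4   7.3 101.3   0.2  15.6] [4.71567528e-01 2.91442996e-05 2.61687928e-01]
dial_wing [([0.465, -0.1564, 0.1392], 0.68)]
[([0.577, -0.015, 0.074], 0.95), ([0.444, 0.02, 0.069], 0.8), ([0.474, 0.013, 0.074], 0.63), ([0.542, -0.008, 0.07], 0.62)]
```

View pics/w6.png

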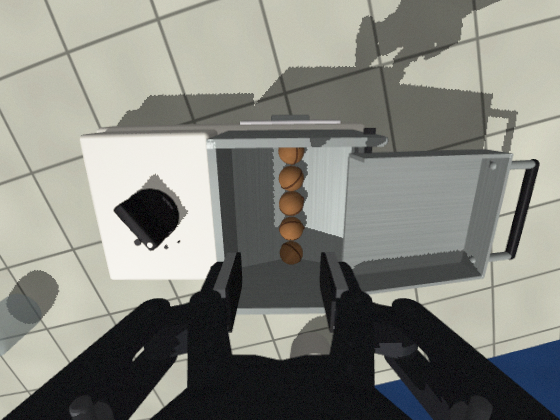

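All five nuts are in the hopper in a line from (290,153) to (290,253), and the tray is down. The dial's wing runs from (122,208) to its dot at (150,243).

```bash
python3 -m pendant '[[50,[-2,-40,0],[0,0,9]],[50,[-4,-80,0],[0,0,18]],[50,[-6,-120,0],[0,0,27]],[50,[-7,-156,0],[0,0,34.6]],[50,[-7,-156,-50],[0,0,34.6]],[50,[-7,-156,-92],[0,0,34.6]],[50,[-7,-156,-92],[0,0,34.6]],[50,[-7,-156,-92],[0,0,34.6]]]'
python3 - <<'E'
from h import *
o=get_obs();print(o['q'].round(1))
p=snap('wrist','w7.png');pp(p,['dial_wing'])
E
```

```text
time: 14.98
ee_pos: [0.4662, -0.1539, 0.1709]
tcp_rot: [179.7, 0.3, -161.0]
wrist_force: [1.4, -0.2, 1.2]
opening: 0.0428
[-18.5  -3.7  -2.3  91.4   0.4 -37.6]
dial_wing [([0.4627, -0.1572, 0.1397], 0.97)]
```

View pics/w7.png

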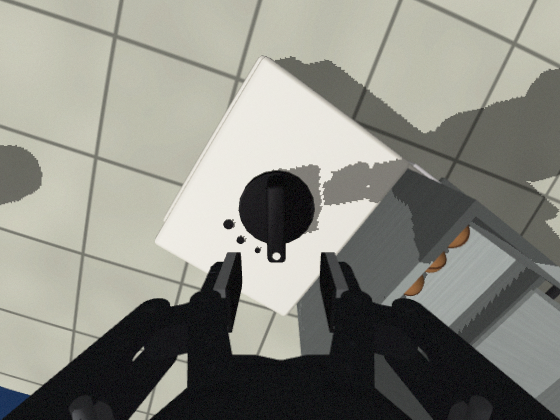

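Run:
```python
from h import *
o=get_obs();p=snap('wrist')
d=px2w(p,(277,207),.112,o); a=px2w(p,(276,184),.148,o); b=px2w(p,(276.7,262),.148,o)
print(d,a,b,np.linalg.norm(a-b),np.degrees(np.arctan2(*(b-a)[[1,0]])))
print(px2w(p,(276.7,257),.148,o)-d)
```

```text
[ 0.46271074 -0.1572222   0.112     ] [ 0.43580629 -0.16687323  0.148     ] [ 0.49247811 -0.1470239   0.148     ] 0.060047403525047664 19.30282263398542
[0.02578814 0.00884061 0.036     ]
```

```bash
python3 -m pendant '[[50,[-3,-3,-25],[0,0,0]],[50,[-3,-3,-45],[0,0,0]],[50,[-3,-3,-58],[0,0,0]],[50,[-3,-3,-66],[0,0,0]],[50,[-3,-3,-71],[0,0,0]],[50,[-3,-3,-71],[0,0,0]]]'
```

```text
time: 15.88
ee_pos: [0.4635, -0.1573, 0.1003]
tcp_rot: [179.8, 0.4, -161.0]
wrist_force: [-0.4, -0.1, 0.7]
opening: 0.0428
```

```bash
python3 -m pendant '[[0,[0,0,0],[0,0,0]],[0,[0,0,0],[0,0,0]],[0,[0,0,0],[0,0,0]],[0,[0,0,0],[0,0,0]],[0,[0,0,0],[0,0,0]],[0,[0,0,0],[0,0,0]]]' 40
python3 - <<'E'
from h import *
o=get_obs();print(o['torque'],o['wrist_force'],o['ee_pos'])
E
```

```text
time: 16.62
ee_pos: [0.4639, -0.1578, 0.101]
tcp_rot: [179.9, 0.4, -161.0]
wrist_force: [2.0, -5.6, 4.4]
opening: 0.0132
[-1.09993519 -0.11362579  0.03354529] [ 2.02319082 -5.62477835  4.43039795] [ 0.46389924 -0.15784818  0.1009966 ]
```

```bash
python3 -m pendant '[[0,[0,0,0],[0,0,-6]],[0,[0,0,0],[0,0,-12]],[0,[0,0,0],[0,0,-18]],[0,[0,0,0],[0,0,-24]],[0,[0,0,0],[0,0,-30]],[0,[0,0,0],[0,0,-36]],[0,[0,0,0],[0,0,-42]],[0,[0,0,0],[0,0,-48]],[0,[0,0,0],[0,0,-54]],[0,[0,0,0],[0,0,-60]],[0,[0,0,0],[0,0,-65]],[0,[0,0,0],[0,0,-70]],[0,[0,0,0],[0,0,-70]],[0,[0,0,0],[0,0,-70]],[0,[0,0,0],[0,0,-70]]]'
python3 - <<'E'
from h import *
o=get_obs();print(o['torque'],o['wrist_force'],o['q'].round(1))
p=snap('wrist','w8.png');pp(p,['dial_wing'])
s=snap('side');c=snap('scene')
cv2.imwrite('pics/w9.png',np.hstack([p['img'][80:400,130:430],cv2.resize(s['img'][210:310,180:280],(320,320))])[:,:,::-1])
E
```

```text
time: 18.5
ee_pos: [0.4644, -0.1565, 0.101]
tcp_rot: [179.7, 0.3, 129.0]
wrist_force: [2.9, 5.2, 2.5]
opening: 0.0129
[ 0.96802827 -0.64474921  0.16412729] [2.93550852 5.15850721 2.53717065] [-18.7  -4.5 -10.7  83.4   0.1  32.3]
dial_wing [([0.4655, -0.157, 0.1423], 0.91)]
```

View pics/w9.png

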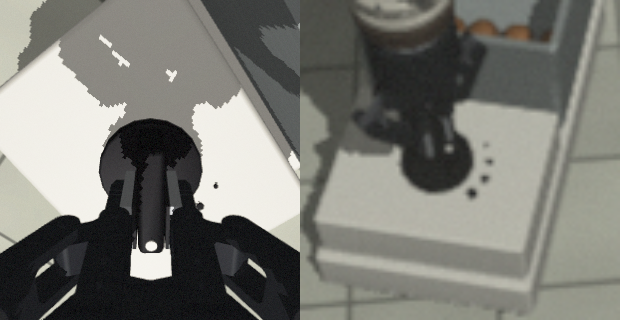

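Run:
```python
from h import *
o=get_obs();p=snap('wrist');g=cv2.cvtColor(p['img'],cv2.COLOR_RGB2GRAY)
R=g[315:335,270:292]; n,l,st,ce=cv2.connectedComponentsWithStats((R>130).astype(np.uint8)); print(st[1:],ce[1:]+[270,315])
i=1+np.argmax(st[1:,4]); dot=px2w(p,ce[i]+[270,315],.148,o)
for ax in ([.463,-.157],[.4644,-.1565]):
    h=np.degrees(np.arctan2(*(dot[:2]-ax)[::-1])); print(dot,np.linalg.norm(dot[:2]-ax),h,np.radians(18.9-h))
```

```text
[[ 5  6 12 10 96]
 [ 0 16 22  4 49]] [[280.71875    325.64583333]
 [280.28571429 333.32653061]]
[ 0.480156   -0.17542701  0.148     ] 0.02517703365339734 -47.045706308505395 1.1509697026366146
[ 0.480156   -0.17542701  0.148     ] 0.024626880191951302 -50.22392946398543 1.206440161062865
```

```bash
python3 -m pendant '[[0,[-1,-1,0],[0,0,-1]],[0,[-1,-1,0],[0,0,-2]],[0,[-1,-1,0],[0,0,-2]],[0,[-1,-1,0],[0,0,-2]]]' 60
cat > m.py <<'E'
from h import *
o=get_obs();p=snap('wrist');g=cv2.cvtColor(p['img'],cv2.COLOR_RGB2GRAY)
R=g[310:332,270:292]; n,l,st,ce=cv2.connectedComponentsWithStats((R>130).astype(np.uint8))
i=1+np.argmax(st[1:,4]); dot=px2w(p,ce[i]+[270,310],.148,o); print(ce[i]+[270,310])
h=np.degrees(np.arctan2(*(dot[:2]-[.463,-.157])[::-1])); print(np.radians(18.9-h),np.radians(18.9-(o['tcp_rot'][2]-180)),o['torque'],o['wrist_force'],o['q'].round(1))
E
python3 m.py
```

```text
time: 19.25
ee_pos: [0.4645, -0.1564, 0.1011]
tcp_rot: [179.5, 0.3, 127.1]
wrist_force: [6.0, 4.1, -0.6]
opening: 0.0127
[280.88421053 325.6       ]
1.182003503839899 1.2527959626923846 [ 0.64500043 -1.17260654  0.19032289] [ 6.03734399  4.1086278  -0.56062295] [-18.7  -4.6 -10.8  83.3   0.2  34.1]
```

```bash
python3 -m pendant '[[0,[0,0,0],[0,0,-1]],[0,[0,0,0],[0,0,-1.5]],[0,[0,0,0],[0,0,-1.5]],[0,[0,0,0],[0,0,-1.5]]]'; python3 m.py
```

```text
time: 19.8
ee_pos: [0.4646, -0.1563, 0.1011]
tcp_rot: [179.5, 0.3, 125.6]
wrist_force: [2.9, -0.7, 1.0]
opening: 0.0124
[280.97938144 325.64948454]
1.2027277474877334 1.2786836971080227 [-0.33237705 -0.42455464  0.38777587] [ 2.88772609 -0.65597953  1.03323654] [-18.7  -4.6 -10.8  83.3   0.2  35.6]
```

The torque jumped to 0.39 N m, so this is the hard stop. I'll ease back 2° so the dial sits in the third click, then run the final checks.

```bash
python3 -m pendant '[[0,[0,0,0],[0,0,1]],[0,[0,0,0],[0,0,2]],[0,[0,0,0],[0,0,2]],[0,[0,0,0],[0,0,2]],[0,[0,0,0],[0,0,2]]]'; python3 m.py
python3 - <<'E'
from h import *
for n in ('side','scene'): 
    p=snap(n);pp(p,['tray_handle','tub','spoon','jar']);print(len(pinpoint(p,'walnut0')))
E
```

```text
time: 20.48
ee_pos: [0.4646, -0.1563, 0.1011]
tcp_rot: [179.5, 0.3, 127.6]
wrist_force: [1.4, -1.1, 0.2]
opening: 0.0124
[280.71875    325.64583333]
1.173676408278338 1.2439299300503273 [-0.33053101 -0.29114503  0.14222933] [ 1.42467515 -1.12296615  0.15512803] [-18.7  -4.6 -10.8  83.3   0.2  33.6]
tray_handle [([0.584, 0.2696, 0.1109], 0.7)]
tub [([0.8137, -0.0374, -0.0023], 0.86), ([0.5061, 0.0061, 0.1116], 0.62)]
spoon [([0.4924, 0.4651, -0.0044], 0.57)]
jar [([0.5942, -0.5233, 0.0007], 0.94)]
2
tray_handle [([0.5839, 0.2727, 0.1114], 0.73)]
tub [([0.8128, -0.0347, -0.0009], 0.89)]
spoon [([0.4961, 0.4603, -0.0013], 0.74)]
jar [([0.5896, -0.5247, 0.0017], 0.57)]
5
```

```bash
python3 -c "
from workcell import *
print(job_done())"
```

```text
the job is handed in; nothing more can be done
None
```

The job is handed in at about 20.5 s. All five walnuts are in the hopper, the tray is back on its rest, and the gripper is still holding the dial at the third click.

- **Tray:** the first grasp closed just above the handle, because the fingertips sit about 25 mm shorter than the TCP figure suggested. I regripped 25 mm lower, lifted the tray slowly to about 55°, and lowered it again.
- **Nuts:** before I touched the dial, a wrist picture showed all five in the hopper and the tray down. The last detector pass found five in one view but only two in the other, where the arm was in the way.
- **Dial:** I turned it clockwise until the torque jumped to 0.39 N m at the hard stop, then eased back 2° into the third click. The gripper angle reads about 1.24 rad. The wing's dot in the picture gives about 1.17, but it also read 1.20 at the known 1.27 stop, so it reads about 0.07 low.
- **Bystanders:** the tub, spoon and jar are where they started, within measurement error.

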